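Square up the skewed coasters in their corner stand

ROBOT

A 6-joint arm with a two-finger parallel gripper is mounted at the origin on a cart in front of the work surface, level with it; the furniture and walls round the work are solid. World frame = base frame: x ahead of the robot, y to its left, z up, the work surface at z = 0. Lengths are in mm, angles in rad, forces in N, time in s.
With the tool pointing down it reaches from about 425 to 925 mm from the base axis. Payload 12.5 kg.
Tool frame: the origin (TCP) lies on the centre line of the jaws, within the pads' length; the fingertips stand arm.tip_extent ahead of it and the grasp point (between the pads) lies 6 mm ahead of it (arm.tip_extent is the distance from the TCP to the fingertips, in mm); z points along the fingers, y is the line along which they close (so a half turn about z gives the same grasp; the last joint's range is limited). The gripper opens to 85 mm and grips with 20 to 120 N. Pads are 22 mm wide; open, the fingers measure 114 mm over their backs; the gripper's body (76 mm by 85 mm) begins 54 mm behind the grasp point. The pads swing forward as they close: fully open they stand 13 mm farther back than shut.
Start: joints at [1.113, 0.491, 1.559, -0, 1.092, -0.106], TCP at [215.35, 586.742, 256.327] pointing down, gripper open.
Joint ranges: [-3.1, 3.1], [-0.84, 2.19], [0.05, 2.79], [-1.13, 4.28], [0.06, 2.93], [-2.69, 2.69]. Speed limits (rad/s): [2.22, 2.22, 2.79, 3.14, 3.14, 3.14].

INTERFACE

Orientations are given as a unit quaternion [x, y, z, w].
In Python, from bench import status, grab_frame, camera_params, job, arm gives the robot as it stands. The module is installed in compiled form; this text tells all that it offers.
- The arm moves only by the tool move_arm, never from a script. Its arguments are lists of equal length, an entry for each row: "linear": the shift along the tool's x, y, z in cm, a list of three; "delta_rot": the turn, a rotation vector about the tool's x, y, z in degrees, a list of three; "jaw": the finger opening in cm, from 0 to 8.54. A call has 1 to 10 rows; each row is the pose to reach, as a shift and turn from the pose commanded when the call began, along the tool's axes at that moment; what a row does not reach only later rows make up. A row lasts 1/12 s, in which the tool goes at most 41.7 mm and 7.16 degrees, less where a joint would pass 70% of its speed; a pose out of reach is approached as far as the arm can. A call with a gripper value outside its range is refused whole. The fingers move at their own pace and stop on an object; the grip force is fixed at half the most. Time passes only in rows, so rows that repeat a pose let the fingers close. It gives the time, the measured TCP pose, the force, the opening and the grip force at its end, in the units of the state.
- status.read_state(): the state, without advancing time (a new reading comes with each control period).
- grab_frame(name): name is "side" or "top" or "wrist"; returns (picture, depth): 420x560x3 uint8, red, green, blue; 420x560 float32, mm along the optical axis (not along the pixel's ray), 0 where there is no reading.
- camera_params(name): a dict with "camera_matrix" (3x3 intrinsics, pixels), "extrinsics" (4x4, takes a point from camera to world coordinates); the wrist camera has in their place "mount" (4x4, takes a point from camera to tool coordinates, whose origin is the TCP and whose axes are the flange's). Camera axes: x right, y down, z forward; pixel columns grow to the right and rows downward; lengths in mm; the calibration is good to about 2 mm. A picture is of the moment at which its call begins: read the wrist's pose just before it. camera_params takes no time and is no camera call.
- job.finish_job(): hands the job in; it is judged then, once.
The state is a dict: "clock": time; "q": joint angles; "dq": joint speeds; "tau": joint torques, N m; "eef_pos": TCP position; "ee_rot": TCP orientation; "wrist_force": force on the tool from outside, world axes, zero at the start; "ft_torque": the same for the moment, N m; "gripper_width": finger opening in mm; "finger_force": force on a finger pad.
Only numpy, scipy, OpenCV 4.12 (cv2) and the standard library are available. Lean on these libraries where they do the work, as an engineer would, in place of code of your own. Each camera call takes 0.05 s, during which the arm holds its last target. There are 200 camera calls.

TASK

The three square wooden coasters in the dark wooden corner stand lie in a skewed pile. Tap the pile from its two open sides, without lifting any coaster off, until all three lie square in the corner against both raised walls with their edges aligned, then let go of them.

Things in the scene. Friction and masses are not known exactly. Their poses are not given: they have to be found in the camera images.
- stand: fixed corner stand of dark wood: base 153 x 153 x 4 mm, two walls 8 mm thick, tops 36 mm above the worktop, on its +x (far) and +y (left) sides; -x and -y sides open. Origin on the worktop under the centre of the fully seated coasters: walls' inner faces at x = +45 and y = +45 mm, base from -100 to +53 mm in x and y. Turned up to 0.3 rad. (A pile of round coasters on a post is not part of the job.)
- coaster_bottom: loose square coaster of pale wood with a round cork inlay, 90 x 90 x 8 mm, about 60 g, the lowest of the pile of three; origin at the centre of its underside, x and y along its edges, z up. At first it lies 20 to 40 mm short of its seat along both x and y of the stand and up to 7 degrees askew; seated, its origin is 4 mm straight above the stand's origin
- coaster_middle: loose square coaster of pale wood with a round cork inlay, 90 x 90 x 8 mm, about 60 g, the middle one of the pile of three; origin at the centre of its underside, x and y along its edges, z up. At first it lies 20 to 40 mm short of its seat along both x and y of the stand and up to 7 degrees askew; seated, its origin is 12 mm straight above the stand's origin
- coaster_top: loose square coaster of pale wood with a round cork inlay, 90 x 90 x 8 mm, about 60 g, the uppermost of the pile of three; origin at the centre of its underside, x and y along its edges, z up. At first it lies 20 to 40 mm short of its seat along both x and y of the stand and up to 7 degrees askew; seated, its origin is 20 mm straight above the stand's origin
There are look-alikes about, which are no part of the job. What is shaped like the coaster_top but yellow is not meant.

How it is judged (in metres and radians):
At the end, for the whole second after the job is handed in: Each of the three coasters lies flat in its own layer of the pile (height within 4 mm), its centre within 10 mm in x and in y of the seat in the stand's corner, its edges within 10 degrees of the walls, at rest (x of coaster_bottom in the frame of stand between -0.01 and 0.01 m and y of coaster_bottom in the frame of stand between -0.01 and 0.01 m and z of coaster_bottom in the frame of stand between 0 and 0.008 m and angle between the x axis of each of coaster_bottom, coaster_middle, coaster_top and the x axis of stand, either way round below 0.175 rad and linear speed of each of coaster_bottom, coaster_middle, coaster_top below 0.01 m/s and x of coaster_middle in the frame of stand between -0.01 and 0.01 m and y of coaster_middle in the frame of stand between -0.01 and 0.01 m and z of coaster_middle in the frame of stand between 0.008 and 0.016 m and x of coaster_top in the frame of stand between -0.01 and 0.01 m and y of coaster_top in the frame of stand between -0.01 and 0.01 m and z of coaster_top in the frame of stand between 0.016 and 0.024 m); the robot touches nothing.
It fails at once if a coaster is lifted off the pile (more than 20 mm above its layer) (z of coaster_bottom in the frame of stand above 0.024 m or z of coaster_middle in the frame of stand above 0.032 m or z of coaster_top in the frame of stand above 0.04 m).
It also fails if it takes over 42 s, if anything falls off the work surface, if the arm or the gripper's body presses on something with over 40 N, if the wrist force passes 120 N, or if a joint passes its speed limit or range.

## Working session

There is one attempt and no reset: what is moved stays moved. The work goes in short steps, Python scripts to look and compute and a tool call to move; the robot and the scene stay as the last step left them, time stands still between calls to the robot, and variables do not carry over. Pictures are saved under pics/ and viewed, at most 10 in all, crops included, and the job is handed in when it is done.

Besides the shell and the picture viewer there is one more tool, called after "Emit:" by a JSON object that holds its "method" and its "body", one argument or row to a line. move_arm: Moves the arm, as the interface text tells. Its arguments: {"type":"object","properties":{"linear":{"type":"array","items":{"type":"array","items":{"type":"number"}}},"delta_rot":{"type":"array","items":{"type":"array","items":{"type":"number"}}},"jaw":{"type":"array","items":{"type":"number"}}},"required":["linear","delta_rot","jaw"]}

```bash
mkdir -p pics; python3 - <<'E'
from bench import status, grab_frame, camera_params, arm
import cv2, numpy as np
s=status.read_state(); print(s, arm.tip_extent)
for n in ["top","side"]:
    p,d=grab_frame(n); cv2.imwrite(f"pics/{n}0.png",p[:,:,::-1]); np.save(f"{n}0.npy",d)
    c=camera_params(n); print(n,np.round(c["camera_matrix"],1).tolist(),np.round(c["extrinsics"],3).tolist())
E
```

```text
{'clock': 0.0, 'q': array([ 1.11342172e+00,  4.91543861e-01,  1.55945702e+00,  4.99381895e-06,
        1.09166500e+00, -1.05598415e-01]), 'dq': array([ 0.00042539,  0.00037273, -0.00185887,  0.00082236,  0.00104224,
        0.00191626]), 'tau': array([-5.97822545e-04, -6.18436003e+01, -2.61585778e+01, -6.34102503e-05,
        4.09689834e-03, -4.21335687e-05]), 'eef_pos': array([215.24421175, 586.55981254, 255.7348611 ]), 'ee_rot': array([ 1.74983708e-01,  9.84571183e-01, -5.14881046e-04, -1.51191169e-04]), 'wrist_force': array([-0.9822522 ,  0.43584548, -0.01517802]), 'ft_torque': array([ 0.01493445,  0.03708844, -0.01987056]), 'finger_force': 0.0, 'gripper_width': 85.02578901631523} 25.0
top [[402.0, 0.0, 287.0], [0.0, 402.0, 209.7], [0.0, 0.0, 1.0]] [[-0.079, -0.977, 0.199, 339.666], [-0.997, 0.077, -0.017, -1.105], [0.001, -0.2, -0.98, 899.208], [0.0, 0.0, 0.0, 1.0]]
side [[441.0, 0.0, 278.7], [0.0, 441.0, 206.0], [0.0, 0.0, 1.0]] [[0.886, -0.19, 0.423, 113.48], [-0.463, -0.311, 0.83, -761.283], [-0.026, -0.931, -0.363, 379.486], [0.0, 0.0, 0.0, 1.0]]
```

View pics/top0.png

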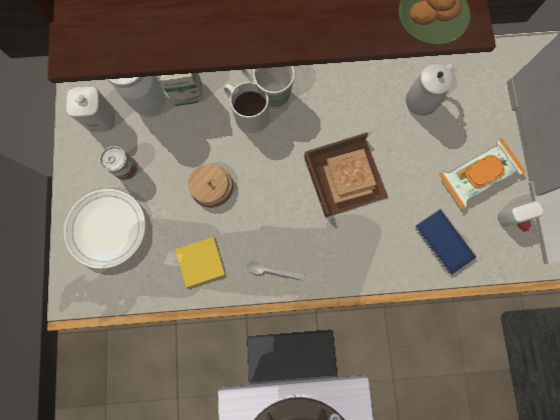

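View pics/side0.png

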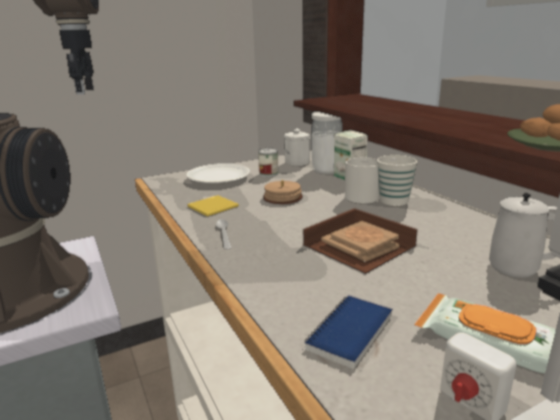

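The top view shows three candidates: the square pile in the dark corner stand at (350,175), round coasters on a post at (210,185), and a yellow square at (200,262). By the description, the right one is the pile in the stand. The raised walls are at the upper edge and left edge of the picture's stand. I'll check it in a close crop and measure.

```bash
cat > h.py <<'E'
import numpy as np, cv2
from bench import grab_frame, camera_params
def cloud(n,d,c=None):
    c=c or camera_params(n); K=c["camera_matrix"]; T=c["extrinsics"]
    v,u=np.mgrid[:d.shape[0],:d.shape[1]]
    P=np.stack([(u-K[0][2])/K[0][0]*d,(v-K[1][2])/K[1][1]*d,d],-1)
    return P@np.array(T)[:3,:3].T+np.array(T)[:3,3]
def rect(n,p,z,cx,cy,half=100,S=3):
    """orthographic picture of plane z; up = +x, left = +y, S px/mm"""
    c=camera_params(n);K=np.array(c["camera_matrix"]);T=np.linalg.inv(c["extrinsics"])
    N=int(2*half*S); j,i=np.meshgrid(np.arange(N),np.arange(N))
    X=cx+half-i/S; Y=cy+half-j/S
    q=np.stack([X,Y,np.full_like(X,z,dtype=float)],-1)@T[:3,:3].T+T[:3,3]
    m=q@K.T; return cv2.remap(p,(m[...,0]/m[...,2]).astype('f4'),(m[...,1]/m[...,2]).astype('f4'),cv2.INTER_CUBIC)
E
python3 - <<'E'
from h import *
d=np.load("top0.npy"); p=cv2.imread("pics/top0.png"); P=cloud("top",d)
R=P[125:225,290:395].reshape(-1,3)
print(np.histogram(R[:,2],bins=np.arange(-6,48,3)))
for lo,hi in [(30,42),(21,30)]:
    m=R[(R[:,2]>lo)&(R[:,2]<hi)]; print(lo,hi,len(m),m.mean(0),cv2.minAreaRect(m[:,:2].astype('f4')))
a=rect("top",p,28,P[175,345,0],P[175,345,1],100,3); print(P[175,345]); cv2.imwrite("pics/rect0.png",a)
ds=np.load("side0.npy");Q=cloud("side",ds)[205:275,300:425].reshape(-1,3)
m=Q[(Q[:,2]>32)&(Q[:,2]<42)];print(len(m),cv2.minAreaRect(m[:,:2].astype('f4')))
m=Q[(Q[:,2]>24)&(Q[:,2]<31)];print(len(m),cv2.minAreaRect(m[:,:2].astype('f4')))
E
```

```text
(array([ 168, 2785, 3265, 1318,  209,   40,   53,   95,  294,  153,  424,
       1013,  223,  262,  151,   10,    0]), array([-6, -3,  0,  3,  6,  9, 12, 15, 18, 21, 24, 27, 30, 33, 36, 39, 42,
       45]))
30 42 646 [ 609.87496658 -126.71142533   33.99811209] ((591.3760375976562, -155.40931701660156), (153.94937133789062, 152.01947021484375), 13.509246826171875)
21 30 1590 [ 593.04682444 -161.25355695   27.14897972] ((587.4860229492188, -154.4585723876953), (147.7471923828125, 150.7767333984375), 13.067582130432129)
[ 586.36234734 -153.12722204   27.11195101]
371 ((614.615478515625, -116.20539855957031), (107.34667205810547, 209.7593994140625), 58.35023880004883)
1460 ((589.2587280273438, -159.893310546875), (148.4007568359375, 155.678955078125), 15.56956958770752)
```

View pics/rect0.png

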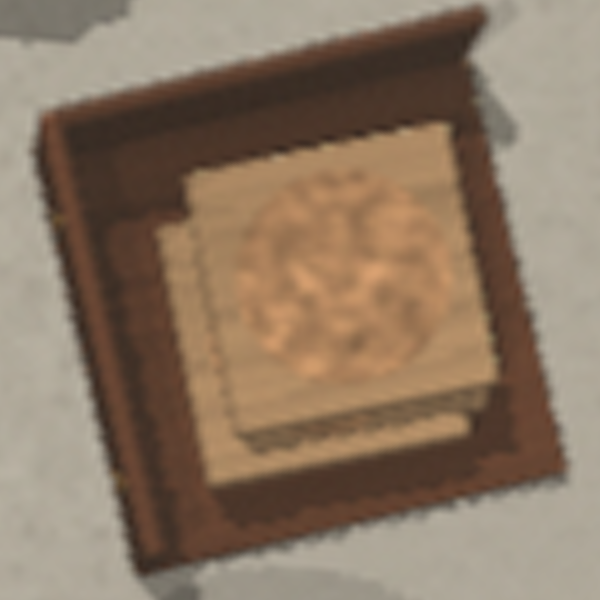

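The crop confirms the square pale-wood pile with a cork inlay, with the top coaster's corners at (187,178), (450,125), (497,380) and (240,432). The raised walls meet at (40,112). The stand's origin is about (607.5, -128.2) with yaw about 13°. I'll push +y first with both fingers side by side, then +x.

Emit:
{"method": "move_arm", "body": {
  "linear": [
    [-41, -12, 0],
    [-41, -12, 0],
    [-41, -12, 0],
    [-41, -12, 0],
    [-41, -12, 0],
    [-41, -12, 0],
    [-41, -12, 0],
    [-41, -12, 0],
    [-41, -12, 0],
    [-41, -12, 0]
  ],
  "delta_rot": [
    [0, 0, 57],
    [0, 0, 57],
    [0, 0, 57],
    [0, 0, 57],
    [0, 0, 57],
    [0, 0, 57],
    [0, 0, 57],
    [0, 0, 57],
    [0, 0, 57],
    [0, 0, 57]
  ],
  "jaw": [3.5, 3.5, 3.5, 3.5, 3.5, 3.5, 3.5, 3.5, 3.5, 3.5]
}}

```text
clock: 0.93
eef_pos: [551.8, 337.5, 256.1]
ee_rot: [0.624, 0.781, -0.0, -0.0]
wrist_force: [0.0, 0.2, 1.3]
gripper_width: 34.5
finger_force: 0.0
```

Emit:
{"method": "move_arm", "body": {
  "linear": [
    [-39, -5, 0],
    [-39, -5, 0],
    [-39, -5, 0],
    [-39, -5, 0],
    [-39, -5, 0],
    [-39, -5, 0],
    [-39, -5, 0],
    [-39, -5, 0],
    [-39, -5, 0],
    [-39, -5, 0]
  ],
  "delta_rot": [
    [0, 0, 0],
    [0, 0, 0],
    [0, 0, 0],
    [0, 0, 0],
    [0, 0, 0],
    [0, 0, 0],
    [0, 0, 0],
    [0, 0, 0],
    [0, 0, 0],
    [0, 0, 0]
  ],
  "jaw": [3.5, 3.5, 3.5, 3.5, 3.5, 3.5, 3.5, 3.5, 3.5, 3.5]
}}

```text
clock: 1.77
eef_pos: [588.4, -56.6, 256.0]
ee_rot: [0.625, 0.781, -0.0, 0.0]
wrist_force: [-0.5, 0.3, -0.1]
gripper_width: 34.9
finger_force: 0.0
```

```bash
python3 -c "
from bench import status,arm
s=status.read_state();print(s['eef_pos'],s['ee_rot'],arm.tip_extent)"
```

```text
[588.38500693 -56.56311333 255.99278628] [ 6.24562385e-01  7.80974870e-01 -2.74597370e-04  7.30080811e-05] 25.0
```

Emit:
{"method": "move_arm", "body": {
  "linear": [
    [-19.1, -2.5, 0],
    [-19.1, -2.5, 0],
    [-19.1, -2.5, 0],
    [-19.1, -2.5, 0],
    [-19.1, -2.5, 5],
    [-19.1, -2.5, 10],
    [-19.1, -2.5, 14],
    [-19.1, -2.5, 17],
    [-19.1, -2.5, 19],
    [-19.1, -2.5, 20]
  ],
  "delta_rot": [
    [0, 0, 0],
    [0, 0, 0],
    [0, 0, 0],
    [0, 0, 0],
    [0, 0, 0],
    [0, 0, 0],
    [0, 0, 0],
    [0, 0, 0],
    [0, 0, 0],
    [0, 0, 0]
  ],
  "jaw": [3.5, 3.5, 3.5, 3.5, 3.5, 3.5, 3.5, 3.5, 3.5, 3.5]
}}

```text
clock: 2.6
eef_pos: [604.5, -243.3, 51.4]
ee_rot: [0.624, 0.782, -0.001, -0.003]
wrist_force: [-0.2, 0.5, 0.2]
gripper_width: 35.2
finger_force: 0.0
```

```bash
python3 - <<'E'
from bench import status
from h import *
s=status.read_state();print(s['eef_pos'],s['wrist_force'])
p,d=grab_frame("side"); q,_=grab_frame("top")
a=cv2.resize(p[150:330,240:480,::-1],None,fx=2,fy=2); b=cv2.resize(q[80:260,280:480,::-1],None,fx=2,fy=2)
cv2.imwrite("pics/c1.png",np.hstack([a[:360,:400],b[:360]]))
E
```

```text
[ 604.50732894 -243.28656594   51.36773844] [-0.1645052   0.50200048  0.19554884]
```

View pics/c1.png

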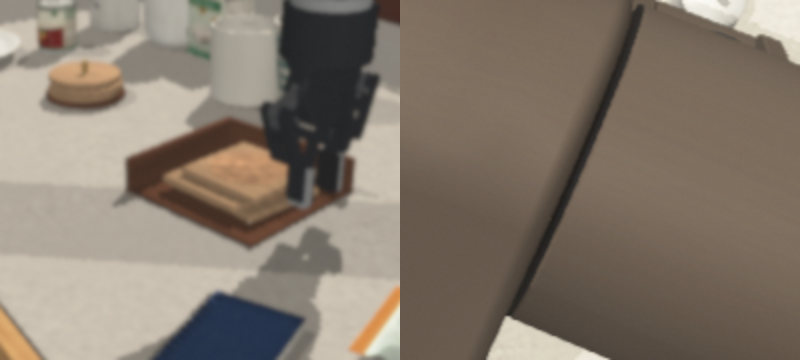

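The fingers (crop left, tips at about (300,205) and (333,190)) hover beside the open -y side of the pile. I'll back off a bit, go lower and measure tip height.

Emit:
{"method": "move_arm", "body": {
  "linear": [
    [-0.6, 0, 0.5],
    [-0.6, 0, 1.0],
    [-0.6, 0, 1.5],
    [-0.6, 0, 1.5],
    [-0.6, 0, 1.5]
  ],
  "delta_rot": [
    [0, 0, 0],
    [0, 0, 0],
    [0, 0, 0],
    [0, 0, 0],
    [0, 0, 0]
  ],
  "jaw": [3.5, 3.5, 3.5, 3.5, 3.5]
}}

```text
clock: 3.12
eef_pos: [607.9, -249.9, 41.8]
ee_rot: [0.624, 0.782, 0.0, 0.0]
wrist_force: [-0.6, -0.4, -0.2]
gripper_width: 35.0
finger_force: 0.0
```

```bash
python3 - <<'E'
from bench import status
from h import *
s=status.read_state();e=s['eef_pos'];print(e,s['wrist_force'])
p,d=grab_frame("side"); P=cloud("side",d); np.save("s2.npy",d); cv2.imwrite("pics/s2.png",p[:,:,::-1])
R=P[200:300,350:430].reshape(-1,3); c=p[200:300,350:430].reshape(-1,3)
m=(abs(R[:,1]-e[1])<16)&(abs(R[:,0]-e[0])<40)&(R[:,2]>5)
print(np.histogram(R[m,2],bins=np.arange(4,50,2)))
E
```

```text
[ 607.90971198 -249.93018266   41.82111031] [-0.58984382 -0.37079024 -0.17407442]
(array([ 0,  0,  0,  0,  0,  0,  1, 23, 19, 18, 20, 29, 25, 30, 21, 27, 25,
       30, 25, 34, 24, 30]), array([ 4,  6,  8, 10, 12, 14, 16, 18, 20, 22, 24, 26, 28, 30, 32, 34, 36,
       38, 40, 42, 44, 46, 48]))
```

Emit:
{"method": "move_arm", "body": {
  "linear": [
    [0, 0, 0.5],
    [0, 0, 0.9],
    [0, 0, 0.95],
    [0, 0, 0.95]
  ],
  "delta_rot": [
    [0, 0, 0],
    [0, 0, 0],
    [0, 0, 0],
    [0, 0, 0]
  ],
  "jaw": [3.5, 3.5, 3.5, 3.5]
}}

```text
clock: 3.5
eef_pos: [607.6, -249.8, 31.3]
ee_rot: [0.624, 0.782, -0.0, -0.0]
wrist_force: [0.2, 0.8, -0.8]
gripper_width: 35.1
finger_force: 0.0
```

Emit:
{"method": "move_arm", "body": {
  "linear": [
    [0.6, 0, 0],
    [1.2, 0, 0],
    [1.8, 0, 0],
    [2.3, 0, 0],
    [2.8, 0, 0],
    [3.2, 0, 0],
    [3.6, 0, 0],
    [4.0, 0, 0],
    [4.4, 0, 0],
    [4.8, 0, 0]
  ],
  "delta_rot": [
    [0, 0, 0],
    [0, 0, 0],
    [0, 0, 0],
    [0, 0, 0],
    [0, 0, 0],
    [0, 0, 0],
    [0, 0, 0],
    [0, 0, 0],
    [0, 0, 0],
    [0, 0, 0]
  ],
  "jaw": [3.5, 3.5, 3.5, 3.5, 3.5, 3.5, 3.5, 3.5, 3.5, 3.5]
}}

```text
clock: 4.33
eef_pos: [597.1, -202.9, 31.8]
ee_rot: [0.624, 0.782, 0.0, 0.0]
wrist_force: [-0.1, -1.6, 0.5]
gripper_width: 34.9
finger_force: 0.9
```

```bash
python3 - <<'E'
from bench import status
from h import *
s=status.read_state();print(s['eef_pos'],s['wrist_force'])
p,d=grab_frame("side"); cv2.imwrite("pics/s3.png",cv2.resize(p[180:290,290:440,::-1],None,fx=5,fy=5,interpolation=2))
E
```

```text
[ 597.08911842 -202.85450453   31.84740869] [-0.05643989 -1.62171993  0.51071964]
```

View pics/s3.png

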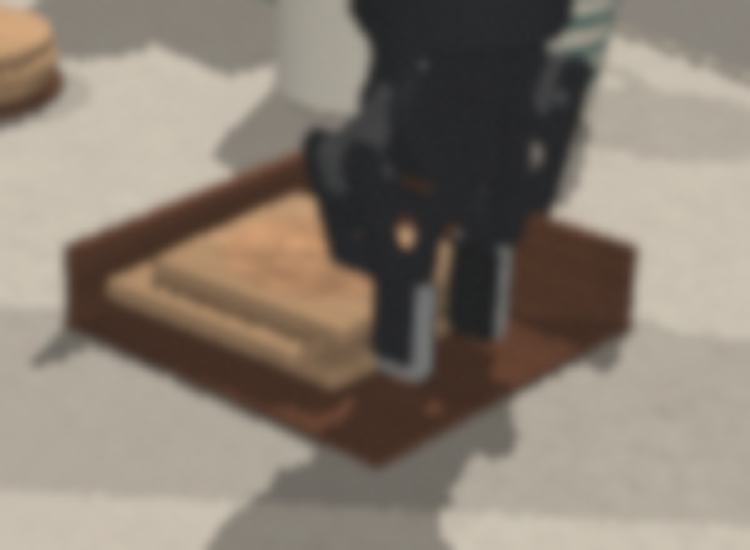

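The fingers sit flush behind all the layers, whose near-right edges are at crop (330–400, 330–380), with the coasters moving left. I'll carry on to the wall.

Emit:
{"method": "move_arm", "body": {
  "linear": [
    [0.3, 0, 0],
    [0.6, 0, 0],
    [0.8, 0, 0],
    [1.0, 0, 0],
    [1.1, 0, 0],
    [1.2, 0, 0],
    [1.25, 0, 0],
    [1.3, 0, 0]
  ],
  "delta_rot": [
    [0, 0, 0],
    [0, 0, 0],
    [0, 0, 0],
    [0, 0, 0],
    [0, 0, 0],
    [0, 0, 0],
    [0, 0, 0],
    [0, 0, 0]
  ],
  "jaw": [3.5, 3.5, 3.5, 3.5, 3.5, 3.5, 3.5, 3.5]
}}

```text
clock: 5.05
eef_pos: [594.3, -190.5, 31.8]
ee_rot: [0.624, 0.782, 0.0, 0.0]
wrist_force: [0.0, -2.8, 1.0]
gripper_width: 35.0
finger_force: 1.6
```

Emit:
{"method": "move_arm", "body": {
  "linear": [
    [0.1, 0, 0],
    [0.2, 0, 0],
    [0.3, 0, 0],
    [0.3, 0, 0]
  ],
  "delta_rot": [
    [0, 0, 0],
    [0, 0, 0],
    [0, 0, 0],
    [0, 0, 0]
  ],
  "jaw": [3.5, 3.5, 3.5, 3.5]
}}

```text
clock: 5.38
eef_pos: [594.4, -189.9, 32.3]
ee_rot: [0.623, 0.782, -0.0, 0.002]
wrist_force: [0.2, -18.4, 0.4]
gripper_width: 34.9
finger_force: 8.9
```

Emit:
{"method": "move_arm", "body": {
  "linear": [
    [-2, 0, 0],
    [-5, 0, 0],
    [-5, 0, -4],
    [-5, 0, -8],
    [-2, -4, -8],
    [2, -8, -8],
    [5.5, -9.1, -8],
    [5.5, -9.1, -8],
    [5.5, -9.1, -8],
    [5.5, -9.1, -8]
  ],
  "delta_rot": [
    [0, 0, 0],
    [0, 0, 0],
    [0, 0, 0],
    [0, 0, 7],
    [0, 0, 14],
    [0, 0, 21],
    [0, 0, 28],
    [0, 0, 35],
    [0, 0, 42],
    [0, 0, 49]
  ],
  "jaw": [3.5, 3.5, 3.5, 3.5, 3.5, 3.5, 3.5, 3.5, 3.5, 3.5]
}}

```text
clock: 6.22
eef_pos: [491.8, -153.0, 112.1]
ee_rot: [0.893, 0.45, -0.0, -0.0]
wrist_force: [0.9, -0.5, -0.1]
gripper_width: 34.9
finger_force: 0.0
```

Emit:
{"method": "move_arm", "body": {
  "linear": [
    [0, 0, 0],
    [0, 0, 0],
    [0, 0, 0],
    [0, 0, 0],
    [0, 0, 0],
    [0, 0, 0],
    [0, 0, 0],
    [0, 0, 0]
  ],
  "delta_rot": [
    [0, 0, 7],
    [0, 0, 14],
    [0, 0, 21],
    [0, 0, 28],
    [0, 0, 35],
    [0, 0, 41],
    [0, 0, 41],
    [0, 0, 41]
  ],
  "jaw": [3.5, 3.5, 3.5, 3.5, 3.5, 3.5, 3.5, 3.5]
}}

```text
clock: 6.88
eef_pos: [492.4, -153.9, 111.7]
ee_rot: [0.994, 0.113, -0.0, -0.0]
wrist_force: [0.8, -0.8, 1.0]
gripper_width: 35.0
finger_force: 0.0
```

```bash
python3 - <<'E'
from bench import status
from h import *
s=status.read_state();e=s['eef_pos'];q=s['ee_rot'];print(s['clock'],e,np.degrees(2*np.arctan2(q[1],q[0])))
a=np.radians(13);d=e[:2]-[607.5,-128.2];print(d@[np.cos(a),np.sin(a)],d@[-np.sin(a),np.cos(a)])
p,_=grab_frame("side"); cv2.imwrite("pics/s4.png",cv2.resize(p[180:290,290:440,::-1],None,fx=5,fy=5,interpolation=2))
E
```

```text
6.8833 [ 492.41480502 -153.85043238  111.68660512] 13.033906125133973
-117.90566070171704 0.8955224878732421
```

View pics/s4.png

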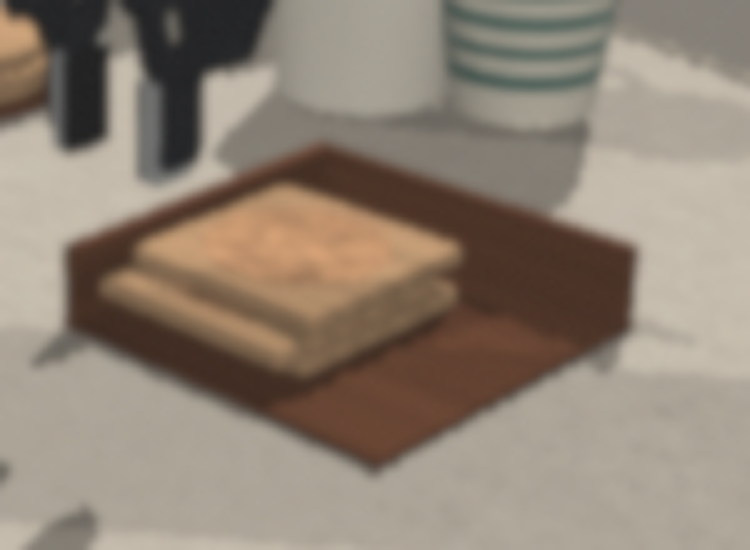

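All three now lie in line along the left (+y) wall, with their right faces aligned at crop (305–460, 240–375). Next is the +x push.

Emit:
{"method": "move_arm", "body": {
  "linear": [
    [0, 0, 3],
    [0, 0, 6],
    [0, 0, 7.5],
    [0, 0, 8],
    [0, 0, 8]
  ],
  "delta_rot": [
    [0, 0, 0],
    [0, 0, 0],
    [0, 0, 0],
    [0, 0, 0],
    [0, 0, 0]
  ],
  "jaw": [3.5, 3.5, 3.5, 3.5, 3.5]
}}

```text
clock: 7.35
eef_pos: [492.2, -153.9, 30.8]
ee_rot: [0.994, 0.113, -0.001, -0.001]
wrist_force: [0.1, 0.4, 1.8]
gripper_width: 34.8
finger_force: 0.0
```

Emit:
{"method": "move_arm", "body": {
  "linear": [
    [0.6, 0, 0],
    [1.2, 0, 0],
    [1.8, 0, 0],
    [2.3, 0, 0],
    [2.8, 0, 0],
    [3.2, 0, 0],
    [3.6, 0, 0],
    [4.0, 0, 0],
    [4.4, 0, 0],
    [4.8, 0, 0]
  ],
  "delta_rot": [
    [0, 0, 0],
    [0, 0, 0],
    [0, 0, 0],
    [0, 0, 0],
    [0, 0, 0],
    [0, 0, 0],
    [0, 0, 0],
    [0, 0, 0],
    [0, 0, 0],
    [0, 0, 0]
  ],
  "jaw": [3.5, 3.5, 3.5, 3.5, 3.5, 3.5, 3.5, 3.5, 3.5, 3.5]
}}

```text
clock: 8.18
eef_pos: [539.6, -143.3, 31.8]
ee_rot: [0.994, 0.112, -0.0, -0.0]
wrist_force: [-2.1, -0.4, 2.5]
gripper_width: 34.9
finger_force: 1.2
```

Emit:
{"method": "move_arm", "body": {
  "linear": [
    [0.3, 0, 0],
    [0.6, 0, 0],
    [0.8, 0, 0],
    [1.0, 0, 0],
    [1.1, 0, 0],
    [1.2, 0, 0],
    [1.2, 0, 0]
  ],
  "delta_rot": [
    [0, 0, 0],
    [0, 0, 0],
    [0, 0, 0],
    [0, 0, 0],
    [0, 0, 0],
    [0, 0, 0],
    [0, 0, 0]
  ],
  "jaw": [3.5, 3.5, 3.5, 3.5, 3.5, 3.5, 3.5]
}}

```text
clock: 8.77
eef_pos: [551.3, -140.7, 31.7]
ee_rot: [0.994, 0.112, 0.0, -0.0]
wrist_force: [0.3, -0.5, 0.4]
gripper_width: 35.0
finger_force: 0.2
```

Emit:
{"method": "move_arm", "body": {
  "linear": [
    [0.1, 0, 0],
    [0.2, 0, 0],
    [0.3, 0, 0],
    [0.3, 0, 0]
  ],
  "delta_rot": [
    [0, 0, 0],
    [0, 0, 0],
    [0, 0, 0],
    [0, 0, 0]
  ],
  "jaw": [3.5, 3.5, 3.5, 3.5]
}}

```text
clock: 9.1
eef_pos: [552.3, -140.4, 31.7]
ee_rot: [0.994, 0.112, -0.002, -0.001]
wrist_force: [-12.8, -6.7, 6.0]
gripper_width: 34.8
finger_force: 6.7
```

Emit:
{"method": "move_arm", "body": {
  "linear": [
    [-2, 0, 0],
    [-6, 0, 0],
    [-6, 0, -4],
    [-6, 0, -8],
    [-6, -4, -12],
    [-6, -8, -12],
    [-6, -12, -12],
    [-6, -16, -12],
    [-6, -20, -12],
    [-6, -20, -12]
  ],
  "delta_rot": [
    [0, 0, 0],
    [0, 0, 0],
    [0, 0, 0],
    [0, 0, 0],
    [0, 0, 0],
    [0, 0, 0],
    [0, 0, 0],
    [0, 0, 0],
    [0, 0, 0],
    [0, 0, 0]
  ],
  "jaw": [3.5, 3.5, 3.5, 3.5, 3.5, 3.5, 3.5, 3.5, 3.5, 3.5]
}}

```text
clock: 9.93
eef_pos: [449.2, 46.0, 152.1]
ee_rot: [0.994, 0.114, -0.0, -0.0]
wrist_force: [0.9, -0.2, 0.2]
gripper_width: 35.2
finger_force: 0.0
```

```bash
python3 - <<'E'
from bench import status
from h import *
s=status.read_state();print(s['clock'],s['eef_pos'],s['wrist_force'])
p,_=grab_frame("side"); q,d=grab_frame("top")
a=cv2.resize(p[180:290,290:440],(500,367),interpolation=2); b=cv2.resize(rect("top",q,28,586.4,-153.1,100,2),(300,300))
b=np.vstack([b,np.zeros((67,300,3),'u1')]); cv2.imwrite("pics/f.png",np.hstack([a,b])[:,:,::-1])
E
```

```text
9.9333 [449.23883293  46.04823251 152.14625934] [ 0.87320315 -0.24607552  0.18975236]
```

View pics/f.png

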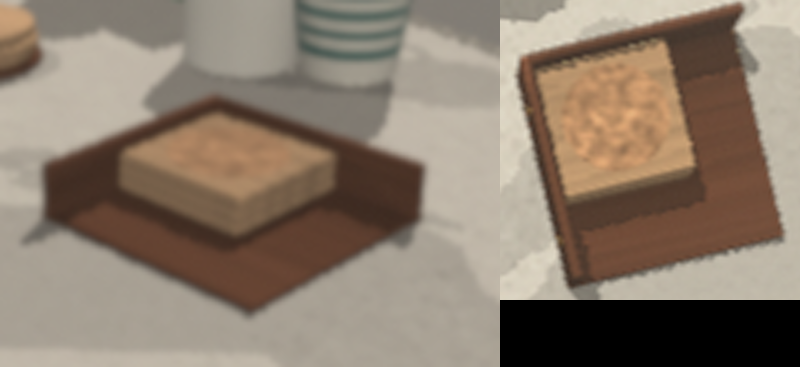

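The side view shows all three layers as one aligned block, with its front corner at (237,235). The top view shows the coaster at (537,68)–(695,170), square against both walls, and the arm is clear.

```bash
python3 -c "
from bench import job
print(job.finish_job())"
```

```text
the job is handed in; nothing more can be done
None
```

I handed the job in at about 10 s: in the last side and top views all three coasters lay flat, aligned and square against both walls, with the gripper clear of everything. The hand-in returned no verdict.

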